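# Third hand at the museum bench: sleeve pressed on its spring for pinning

### The job

Slip the brass flanged sleeve, flange down, over the upright post of the display stand so that it rests on the grey spring plunger, then press it down against the spring until its top edge lies within the red band on the post, and finish while still holding it steadily there, so that a colleague can put the cross pin through the post. Never squash the plunger to the bottom of its travel, and leave the black sleeve and all the other things on the table where they are.

Things in the scene. Friction and masses are not known exactly. Their poses are not given: they have to be found in the camera images.
- brass_sleeve_center (a point): Centre, half-way up, of the brass sleeve (about 0.28 kg), which stands loose and upright on the table, flange down. 48 mm tall in all: a flange of 52 mm diameter and 8 mm thickness at the bottom, above it a neck of 30 mm diameter and 40 mm height (the place to grip); the through bore has 17.6 mm diameter. This point lies 24 mm above the underside, 24 mm below the top edge. z along the bore.
- dark_sleeve_center (a point): Centre of a black sleeve of the same shape and size as the brass one: not wanted, to be left alone. It and the brass sleeve may swap sides of the table.
- post_top (a point): Top of the stand's upright steel post, on its axis: 14 mm diameter with a tapered tip (7 mm wide at the very top, full width 6 mm lower). The stand does not move: a light wood base 110 x 110 mm, 25 mm high, screwed to the table, a green spring housing of 60 mm diameter on it up to 60 mm above the table, and the post up to 138 mm above the table.
- red_band (a point): Middle of the red band painted round the post: 123 mm above the table, the band reaches 5 mm above and 5 mm below (15 mm below the post top). A small dark cross hole lies just above it.
- plunger_top (a point): Centre of the flat annular top (49 mm diameter, 18 mm hole round the post) of the grey spring plunger that stands out of the green housing; 86 mm above the table when free, it goes straight down when pressed. The sleeve's flange rests on it; with the plunger free the sleeve's top edge is then 134 mm above the table, covering the band.
- plunger (a joint): How far the plunger is pressed down, m: 0 free, 0.022 bottomed. The spring takes about 5.5 N to start (more than the sleeve's weight) and 0.5 N more per mm. The sleeve's top edge is within the red band for 0.006 to 0.016, at 8 to 14 N.
- flat_iron: Old flat iron with a wooden handle, 150 x 95 x 125 mm; origin at the centre of its underside. Leave alone.
- bell: Brass hand bell, 80 mm wide, 112 mm tall; origin at the centre of its underside. Leave alone.
- candlestick: Brass candlestick, 90 mm wide, 165 mm tall; origin at the centre of its underside. Leave alone.
- mug: White mug, 76 mm wide, 85 mm tall; origin at the centre of its underside. Leave alone.
- pin_tray: Blue tray with pins, 110 x 80 x 25 mm; origin at the centre of its underside. Leave alone.
- screwdriver: Screwdriver lying at the right side. Leave alone.
- hammer: Hammer lying at the left side. Leave alone.
Not all that is in view belongs to the job. Leave any orange or pink look-alike of the part that bears brass_sleeve_center alone.

How it is judged:
On the way:
1. the brass sleeve, flange down, is on the post, at least 10 mm below its top (horizontal distance between brass_sleeve_center and post_top below 0.005 m and angle between brass_sleeve_center's own z axis and vertical below 0.1 rad and z of brass_sleeve_center in the frame of post_top below 0.014 m), for 0.1 s.
At the end, for the whole second after the job is handed in: The brass sleeve stands on the post, centred within 5 mm and upright within 0.1 rad, held by the robot and pressed on the plunger with 7 to 16 N so that the plunger stays still, 6 to 16 mm down (the sleeve's top edge within the red band), through the last second (horizontal distance between brass_sleeve_center and post_top below 0.005 m and angle between brass_sleeve_center's own z axis and vertical below 0.1 rad and value of joint plunger between 0.006 and 0.016 m and velocity of joint plunger between -0.01 and 0.01 m/s and contact force between brass_sleeve and plunger between 7 and 16 N and contact force between any of the fingers, the arm and brass_sleeve above 2 N); the arm keeps its last pose, push and grip.
It fails at once if the plunger is squashed to the bottom (pressed more than 20.5 mm) (value of joint plunger above 0.0205 m).
It fails at once if another thing on the table is moved by more than 30 mm (distance of any of dark_sleeve_center, flat_iron, bell, candlestick, mug, pin_tray, screwdriver, hammer from where it was at the start of the episode above 0.03 m).
It also fails if it takes over 42 s, if anything falls off the work surface, if the arm or the gripper's body presses on something with over 40 N, if the wrist force passes 120 N, or if a joint passes its speed limit or range.

### The arm

A 6-joint arm with a two-finger parallel gripper is mounted at the origin on the work surface. World frame = base frame: x ahead of the robot, y to its left, z up, the work surface at z = 0. Lengths are in m, angles in rad, forces in N, time in s.
With the tool pointing down it reaches from about 0.375 to 0.9 m from the base axis. Payload 3.1 kg.
Tool frame: the origin (TCP) lies midway between the tips of the shut fingers; the grasp point (between the pads) lies 19 mm behind it; y points along the fingers, x is the direction in which the jaws open and shut, and the axes are right-handed (so a half turn about y gives the same grasp; the last joint's range is limited). The gripper opens to 85 mm and grips with 20 to 120 N. Pads are 22 mm wide; open, the fingers measure 114 mm over their backs; the gripper's body (76 mm by 85 mm) begins 54 mm behind the grasp point. The pads swing forward as they close: fully open they stand 13 mm farther back than shut.
Start: joints at [-0.178, 0.527, 1.433, -0, 1.181, -0.178], TCP at [0.625, 0, 0.231] pointing down, gripper open.
Joint ranges: [-3.08, 3.08], [-0.75, 2.2], [0.22, 2.44], [-1.43, 4.57], [0, 2.65], [-2.85, 2.85]. Speed limits (rad/s): [2.79, 2.79, 3.14, 3.14, 3.14, 3.14].

### API

Orientations are given as a rotation vector (axis times angle).
In Python, from workcell import get_state, capture, job_done gives the robot as it stands.
- The arm moves only by the shell command python3 -m creep 'ROWS' [OPENING] [FORCE]. ROWS is JSON, a list of rows, each a list of 6 numbers: the shift along the tool's x, y, z in m, then the turn, a rotation vector about the tool's x, y, z in rad. In form: [[tx, ty, tz, ax, ay, az], ...]. A call has 1 to 5 rows; each row is the pose to reach, as a shift and turn from the pose measured when the call began, along the tool's axes at that moment; what a row does not reach only later rows make up. A row lasts 1/10 s, in which the tool goes at most 50 mm and 8.59 degrees, less where a joint would pass 70% of its speed; a pose out of reach is approached as far as the arm can. A call with a gripper value outside its range is refused whole. OPENING is the closure, from 0 (fully open) to 1 (shut), set as the call begins (- or left out, the last holds). The fingers move at their own pace and stop on an object; FORCE is the grip in N (left out, the last holds). Time passes only in rows, so rows that repeat a pose let the fingers close. It gives the time, the measured TCP pose, the force and the opening at its end, in the units of the state.
- get_state(): the state, without advancing time (a new reading comes with each control period).
- capture(name): name is "scene" or "side" or "wrist"; returns a dict with "pixels" (420x560x3 uint8, red, green, blue), "fx", "fy", "cx", "cy" (pixels), "distortion" ([k1, k2, p1, p2, k3] as OpenCV has them; the pictures are not rectified), "rvec" (rotation vector, rad) and "tvec" (3), from world to camera coordinates, as OpenCV has them. Camera axes: x right, y down, z forward; pixel columns grow to the right and rows downward; lengths in m; the calibration is good to about 2 mm. A picture is of the moment at which its call begins. There is no depth.
- job_done(): hands the job in, once; it reports no verdict.
The state is a dict: "time": time; "qpos": joint angles; "joint_velocities": joint speeds; "tau": joint torques, N m; "position": TCP position; "eef_rot": TCP orientation; "contact_force": force on the tool from outside, world axes, zero at the start; "torque": the same for the moment, N m; "finger_gap": opening from 0.0 (shut) to 1.0 (fully open).
Only numpy, scipy, OpenCV 4.12 (cv2) and the standard library are available. Lean on these libraries where they do the work, as an engineer would, in place of code of your own. Each camera call takes 0.05 s, during which the arm holds its last target. There are 200 camera calls.

## Working session

There is one attempt and no reset: what is moved stays moved. The work goes in short steps, Python scripts to look and compute and a shell command to move; the robot and the scene stay as the last step left them, time stands still between calls to the robot, and variables do not carry over. Pictures are saved under pics/ and viewed, about 8 in all and at most 12, crops included, and the job is handed in when it is done.

```bash
mkdir -p pics
cat > h.py <<'E'
import numpy as np, cv2
from workcell import get_state, capture, job_done
def snap(n,f,crop=None,s=1):
    c=capture(n); im=c["pixels"][:,:,::-1].copy()
    np.save("pics/"+f+".npy",im)
    np.savez("pics/"+f+"_cal.npz",K=[[c["fx"],0,c["cx"]],[0,c["fy"],c["cy"]],[0,0,1]],d=c["distortion"],r=c["rvec"],t=c["tvec"])
    if crop: x0,y0,x1,y1=crop; im=im[y0:y1,x0:x1]
    cv2.imwrite("pics/"+f+".png",cv2.resize(im,None,fx=s,fy=s,interpolation=cv2.INTER_CUBIC))
def cal(f):
    z=np.load("pics/"+f+"_cal.npz"); return z["K"],z["d"],z["r"],z["t"]
def ray(f,u,v):
    K,d,r,t=cal(f); R=cv2.Rodrigues(r)[0]
    p=cv2.undistortPoints(np.array([[[u,v]]],float),K,d)[0,0]
    return -R.T@t.ravel(), R.T@np.array([p[0],p[1],1])
def atz(f,u,v,z):
    o,d=ray(f,u,v); return o+d*(z-o[2])/d[2]
def proj(f,P):
    K,d,r,t=cal(f); return cv2.projectPoints(np.array(P,float).reshape(-1,3),r,t,K,d)[0][:,0]
E
python3 - <<'E'
from h import *
for n in("scene","side","wrist"): snap(n,n+"0")
a=np.load("pics/scene0.npy");b=np.load("pics/side0.npy")
print(get_state())
for n in("scene0","side0","wrist0"): print(n,ray(n,280,210))
E
```

```text
{'time': 0.15, 'qpos': array([-1.78488425e-01,  5.28268641e-01,  1.43360834e+00,  4.73901113e-05,
        1.18141145e+00, -1.78464398e-01]), 'joint_velocities': array([ 2.02650602e-04, -8.04323381e-04, -3.96286103e-03,  5.11736326e-05,
       -4.52137799e-04, -6.57521041e-04]), 'tau': array([ 1.17890530e-03, -4.42742836e+01, -1.78276026e+01, -2.15643640e-04,
        5.61750654e-03, -9.84718270e-06]), 'position': array([6.24450857e-01, 1.48985867e-04, 2.30548471e-01]), 'eef_rot': array([-1.57045175e+00,  1.33756214e-03,  1.27150520e-03]), 'contact_force': array([ 0.41391776, -0.5134507 , -0.01286638]), 'torque': array([-0.00466335, -0.02830161,  0.00101401]), 'finger_gap': 1.0005332830602116}
scene0 (array([ 1.61773249, -0.59027533,  1.27932774]), array([-0.60271372,  0.34108703, -0.72166159]))
side0 (array([ 0.06993924, -0.72851522,  0.81782322]), array([ 0.44818147,  0.64096909, -0.62326816]))
wrist0 (array([0.62503219, 0.07853603, 0.37247428]), array([-0.00133706, -0.30985756, -0.95078802]))
```

View pics/scene0.png

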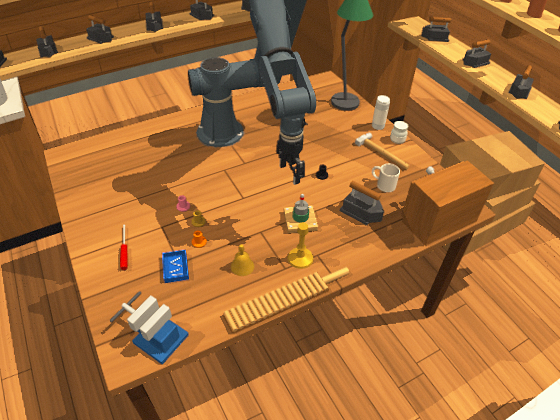

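View pics/side0.png

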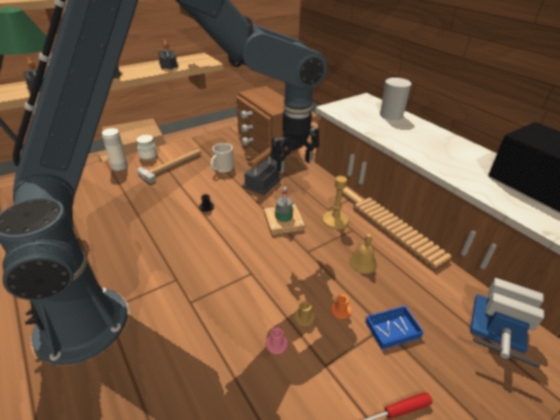

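The scene view shows the brass sleeve at about (197,217), between the pink (182,203) and orange (198,239) look-alikes, and the stand at (301,215). In the side view, brass is at (305,311) and the stand at (284,210). I'll enlarge both.

Run:
```python
from h import *
a=np.load("pics/scene0.npy");b=np.load("pics/side0.npy")
f=lambda im,x,y:cv2.resize(im[y:y+50,x:x+66],(396,300),interpolation=cv2.INTER_CUBIC)
cv2.imwrite("pics/comp.png",np.vstack([np.hstack([f(a,164,192),f(a,268,188)]),np.hstack([f(b,272,286),f(b,252,184)])]))
```

```text
(no output)
```

View pics/comp.png

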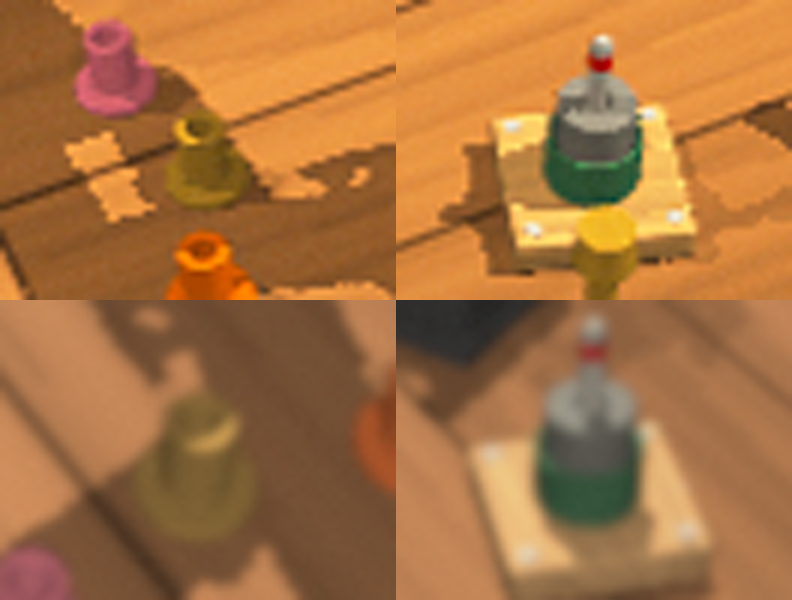

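The upper crops put the brass top rim at scene (197.3,213.0) and side (307,306.3). The post tip is at scene (302,194.7) and side (285,187.3).

Run:
```python
from h import *
def tri(u,v):
    A=np.zeros((3,3));b=np.zeros(3)
    for f,p in(("scene0",u),("side0",v)):
        o,d=ray(f,*p);d/=np.linalg.norm(d);M=np.eye(3)-np.outer(d,d);A+=M;b+=M@o
    return np.linalg.solve(A,b)
for n,u,v,z in(("brass top",(197.3,213),(307,306.3),.048),("post",(302,194.7),(285,187.3),.137),("band",(302,198.5),(284.8,192.7),.123),("pink",(182,198.5),(277,332),.048),("orange",(198,233.5),(342,298),.048)):
    print(n,tri(u,v).round(4),atz("scene0",*u,z).round(4),atz("side0",*v,z).round(4))
for n,u in(("candle",(301,258)),("bell",(242,262)),("dark",(322,176)),("iron",(362,212))): print(n,atz("scene0",*u,0))
```

```text
brass top [ 0.4685 -0.2824  0.0477] [ 0.4677 -0.2806  0.048 ] [ 0.4683 -0.2849  0.048 ]
post [0.6337 0.053  0.1383] [0.6335 0.0525 0.137 ] [0.6351 0.0562 0.137 ]
band [0.6336 0.0539 0.1182] [0.6379 0.0509 0.123 ] [0.6298 0.0489 0.123 ]
pink [ 0.3687 -0.3032  0.0446] [ 0.3725 -0.3046  0.048 ] [ 0.3674 -0.3044  0.048 ]
orange [ 0.5582 -0.3125  0.0463] [ 0.5601 -0.3138  0.048 ] [ 0.5571 -0.3123  0.048 ]
candle [ 0.78307781 -0.02918127  0.        ]
bell [ 7.06517778e-01 -2.16396122e-01 -2.22044605e-16]
dark [0.45818877 0.25678524 0.        ]
iron [0.69920941 0.28542736 0.        ]
```

Brass is at about (0.468,-0.282) and the post at (0.634,0.053). The neighbours sit about 95 mm away in x, so a partly closed gripper opening along x clears them. Moving above the sleeve.

```bash
python3 -m creep '[[-0.02,0,-0.036,0,0,0],[-0.04,0,-0.072,0,0,0],[-0.06,0.01,-0.108,0,0,0],[-0.08,0.02,-0.144,0,0,0],[-0.1,0.03,-0.18,0,0,0]]' 0.35 40
python3 -m creep '[[-0.02,0.01,-0.036,0,0,0],[-0.04,0.02,-0.072,0,0,0],[-0.056,0.03,-0.102,0,0,0],[-0.056,0.04,-0.102,0,0,0],[-0.056,0.05,-0.102,0,0,0]]'
python3 - <<'E'
from h import *
snap("wrist","w1"); s=get_state(); print(s["position"],s["eef_rot"],s["finger_gap"])
print(proj("w1",[[.4685,-.2825,.048],[.4685,-.2825,.0]]))
E
```

```text
time: 0.65
position: [0.5234, -0.181, 0.2003]
eef_rot: [-1.571, 0.001, 0.002]
contact_force: [-0.2, -2.0, -0.1]
finger_gap: 0.652
time: 1.15
position: [0.4669, -0.2835, 0.1497]
eef_rot: [-1.57, 0.003, -0.0]
contact_force: [-0.1, -0.0, -0.8]
finger_gap: 0.652
[ 0.46638334 -0.28188861  0.14805826] [-1.5675589   0.00362213  0.0030825 ] 0.6480942249132122
[[281.57506884 207.60081706]
 [281.42081123 191.74370385]]
```

View pics/w1.png

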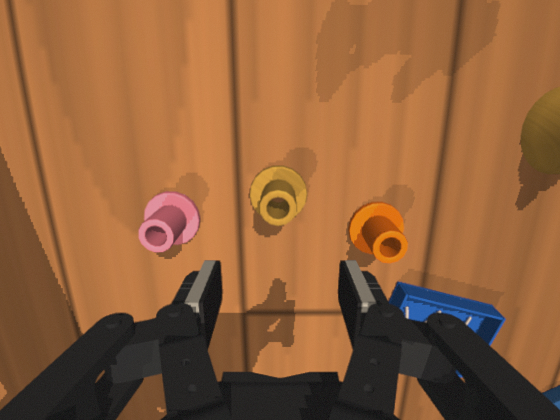

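In the wrist view the brass top rim is centred at about (278,206.5) and the flange at about (278,194), midway between the fingers.

Run:
```python
from h import *
print(atz("w1",278,206.5,.048),atz("w1",278,194,.006))
```

```text
[ 0.46572623 -0.28160367  0.048     ] [ 0.46541174 -0.28300375  0.006     ]
```

```bash
python3 -m creep '[[0,0.03,0,0,0,0],[0,0.06,0,0,0,0],[0,0.09,0,0,0,0],[0,0.115,0,0,0,0],[0,0.133,0,0,0,0]]'
python3 -m creep '[[0,0,0,0,0,0],[0,0,0,0,0,0],[0,0,0,0,0,0],[0,0,0,0,0,0],[0,0,0,0,0,0]]' 1 60
```

```text
time: 1.7
position: [0.466, -0.2793, 0.0134]
eef_rot: [-1.566, 0.003, 0.006]
contact_force: [-0.1, -0.0, 0.1]
finger_gap: 0.65
time: 2.2
position: [0.4664, -0.2795, 0.0142]
eef_rot: [-1.567, 0.002, 0.006]
contact_force: [1.1, -0.4, -3.2]
finger_gap: 0.332
```

```bash
python3 -m creep '[[0,-0.02,0,0,0,0],[0,-0.05,0,0,0,0],[0,-0.08,0,0,0,0],[0,-0.11,0,0,0,0],[0,-0.14,0,0,0,0]]'
python3 -m creep '[[0.01,-0.02,0.02,0,0,0],[0.03,-0.035,0.06,0,0,0],[0.05,-0.05,0.1,0,0,0],[0.07,-0.05,0.14,0,0,0],[0.09,-0.05,0.18,0,0,0]]'
python3 -m creep '[[0.02,0,0.04,0,0,0],[0.04,0,0.08,0,0,0],[0.06,0,0.12,0,0,0],[0.07,0,0.145,0,0,0],[0.07,0,0.145,0,0,0]]'
```

```text
time: 2.7
position: [0.4668, -0.2799, 0.1557]
eef_rot: [-1.567, 0.002, 0.005]
contact_force: [-0.1, -0.4, -2.4]
finger_gap: 0.329
time: 3.2
position: [0.5572, -0.0986, 0.2073]
eef_rot: [-1.568, 0.001, 0.003]
contact_force: [0.3, -1.0, -3.4]
finger_gap: 0.329
time: 3.7
position: [0.6277, 0.0504, 0.2078]
eef_rot: [-1.566, -0.003, 0.006]
contact_force: [0.2, -1.4, -2.2]
finger_gap: 0.332
```

Run:
```python
from h import *
for n in("scene","side","wrist"): snap(n,n+"2")
s=get_state(); print(s["position"],s["eef_rot"],s["finger_gap"],s["contact_force"])
a=np.load("pics/scene2.npy");b=np.load("pics/side2.npy")
f=lambda im,x,y:cv2.resize(im[y:y+70,x:x+46],(394,600),interpolation=cv2.INTER_CUBIC)
cv2.imwrite("pics/comp2.png",np.hstack([f(a,279,155),f(b,262,145)]))
```

```text
[0.62620873 0.04603911 0.2074651 ] [-1.5683421   0.00184847  0.0039842 ] 0.3318846245500589 [-0.58104319 -0.59519946 -2.47265112]
```

View pics/comp2.png

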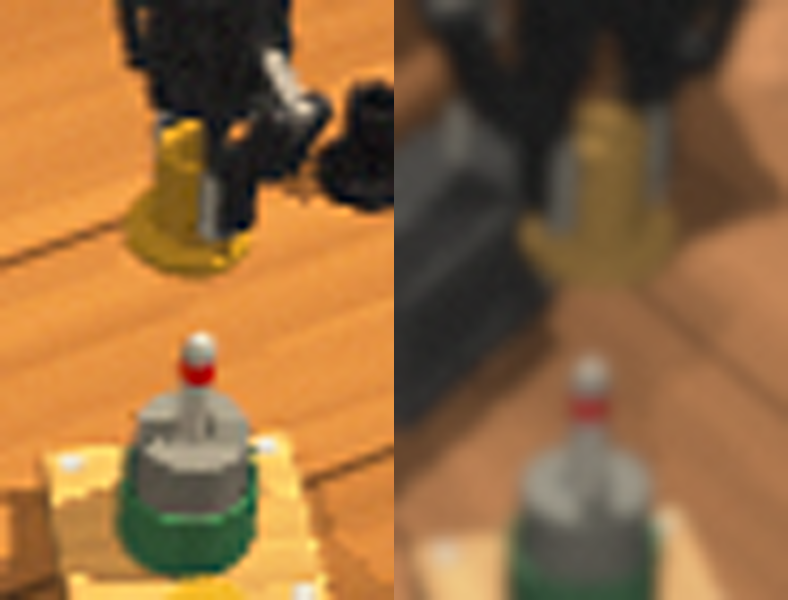

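View pics/wrist2.png

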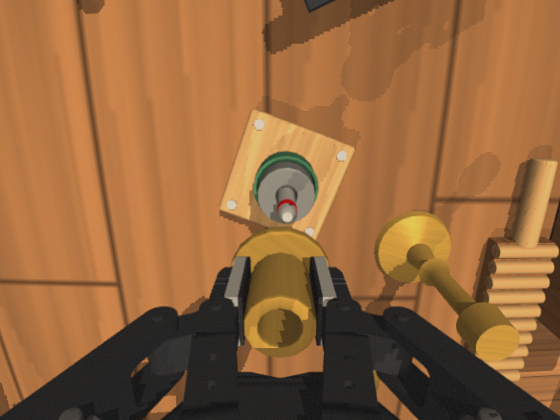

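The wrist view shows the post tip at (288,215), the band at (288,204) and the sleeve's top bore at (280.5,328). The flange's far edge is at (281,229), with side edges near x=233 and x=329.

Run:
```python
from h import *
s=get_state();p=s["position"];print(p,s["eef_rot"])
post=atz("wrist2",288,215,.137);print("post",post,atz("wrist2",288,204.5,.123))
zt=p[2]+.0338
print("sleeve top",atz("wrist2",280.5,328,zt))
print("flange edge minus r",atz("wrist2",281,229,zt-.040)-[0,.026,0]*np.array(1) , atz("wrist2",281,229,zt-.040))
# tri of post over 3 views
A=np.zeros((3,3));b=np.zeros(3)
for f,q in(("scene2",(279+198/8.565,155+338/8.57)),("side2",(262+(591-394)/8.565,145+360/8.57)),("wrist2",(288,214.5))):
    o,d=ray(f,*q);d/=np.linalg.norm(d);M=np.eye(3)-np.outer(d,d);A+=M;b+=M@o;print(f,q,(o+d*(.137-o[2])/d[2]).round(4))
print(np.linalg.solve(A,b))
# outlines of sleeve at hypothesised centre p(x), y=p-.0025
for f in("scene2","side2"):
  for dy in(0,-.0025,-.005):
    c=np.array([p[0],p[1]+dy,zt-.048]);t=np.linspace(0,2*np.pi,72)
    P=proj(f,np.c_[c[0]+.026*np.cos(t),c[1]+.026*np.sin(t),0*t+c[2]])
    print(f,dy,"x",P[:,0].min().round(1),P[:,0].max().round(1),"ymax",P[:,1].max().round(1))
```

```text
[0.62620873 0.04603911 0.2074651 ] [-1.5683421   0.00184847  0.0039842 ]
post [0.63206806 0.05262658 0.137     ] [0.63230818 0.05584221 0.123     ]
sleeve top [0.62720639 0.04103784 0.2412651 ]
flange edge minus r [0.62725226 0.04134186 0.2012651 ] [0.62725226 0.06734186 0.2012651 ]
scene2 (302.11733800350265, 194.43990665110852) [0.6326 0.0535 0.137 ]
side2 (285.0005837711617, 187.00700116686113) [0.636  0.0575 0.137 ]
wrist2 (288, 214.5) [0.6321 0.053  0.137 ]
[0.633028   0.05351138 0.13906888]
scene2 0 x 292.5 307.8 ymax 187.4
scene2 -0.0025 x 291.9 307.2 ymax 187.6
scene2 -0.005 x 291.2 306.6 ymax 187.8
side2 0 x 276.2 293.8 ymax 179.3
side2 -0.0025 x 276.7 294.3 ymax 179.7
side2 -0.005 x 277.2 294.8 ymax 180.1
```

```bash
python3 -m creep '[[0.002,0.01,0.004,0,0,0],[0.004,0.02,0.008,0,0,0],[0.005,0.03,0.012,0,0,0],[0.005,0.038,0.012,0,0,0],[0.005,0.038,0.012,0,0,0]]'
python3 -m creep '[[0,0,0,0,0,0],[0,0,0,0,0,0]]'
python3 - <<'E'
from h import *
for n in("scene","side","wrist"): snap(n,n+"3")
s=get_state(); print(s["time"],s["position"],s["eef_rot"],s["finger_gap"],s["contact_force"])
a=np.load("pics/scene3.npy");b=np.load("pics/side3.npy");c=np.load("pics/wrist3.npy")
f=lambda im,x,y:cv2.resize(im[y:y+60,x:x+40],(400,600),interpolation=cv2.INTER_CUBIC)
cv2.imwrite("pics/comp3.png",np.hstack([f(a,282,160),f(b,265,150)]))
E
```

```text
time: 4.35
position: [0.6297, 0.0581, 0.1673]
eef_rot: [-1.568, 0.005, 0.007]
contact_force: [0.0, -0.2, -2.8]
finger_gap: 0.332
time: 4.55
position: [0.6297, 0.058, 0.1673]
eef_rot: [-1.568, 0.005, 0.007]
contact_force: [0.4, 0.2, -1.6]
finger_gap: 0.332
4.7 [0.63000957 0.05801729 0.16777144] [-1.56819982  0.00451512  0.00638991] 0.3312139060224785 [ 0.8377687   0.09079767 -2.34846272]
```

View pics/comp3.png

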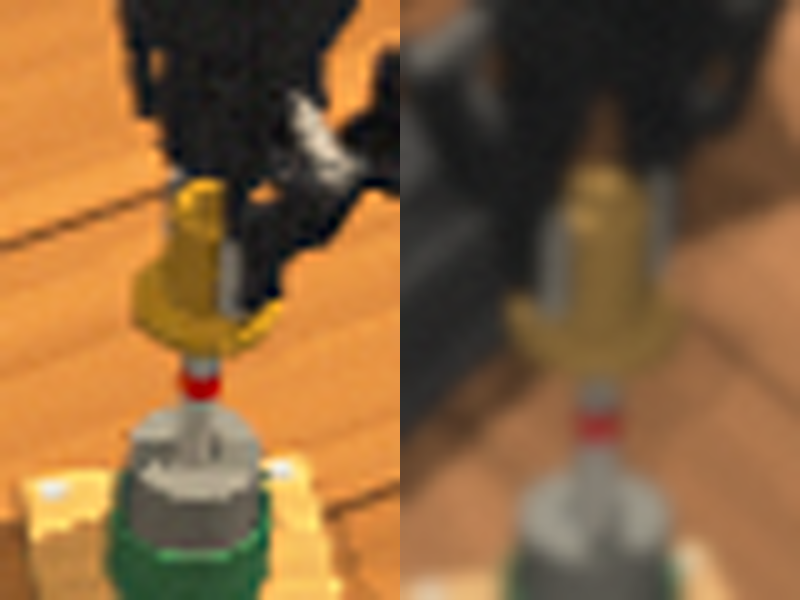

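View pics/wrist3.png

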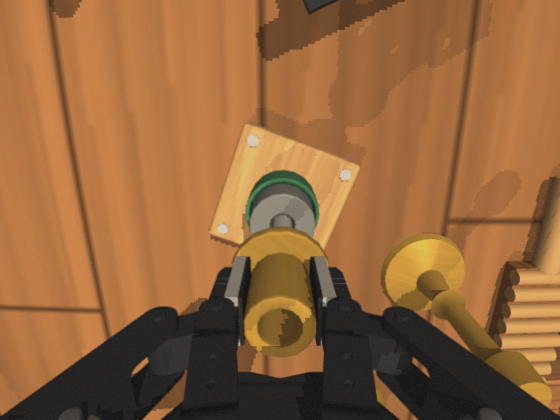

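Scene crop: flange edges at 132 and 282 against the post at 200. Side crop: flange 508–688 against the post at 598. Wrist view: plunger centred at u=283, sleeve axis at u=280.5. I'll turn these into an offset.

Run:
```python
from h import *
from scipy.optimize import least_squares
t=np.linspace(0,2*np.pi,180)
def circ(f,x,y,z,r):
    P=proj(f,np.c_[x+r*np.cos(t),y+r*np.sin(t),0*t+z]);return P[:,0].min(),P[:,0].max(),P[:,1].min(),P[:,1].max()
zb=.1675-.0138
# sleeve: flange edges in both views, free xy (rigid)
obs={"scene3":(295.2,310.2,195.6),"side3":(265+10.8,265+28.8,150+37.5)}
def res(p):
    o=[]
    for f,(a,b,c) in obs.items():
        q=circ(f,p[0],p[1],zb+.003,.026); o+=[(q[0]+q[1]-a-b)/2]
    return o
s=least_squares(res,[.63,.055]).x
# post axis from band midpoints at z=.123
ob={"scene3":(302.0,),"side3":(284.8,)}
r2=lambda p:[proj(f,[[p[0],p[1],.123]])[0,0]-u[0] for f,u in ob.items()]
p=least_squares(r2,[.63,.055]).x
print("scene/side: sleeve",s,"post",p,"need",p-s)
a=atz("wrist3",283,222,.086);b=atz("wrist3",280.3,327.5,zb+.048);c=atz("wrist3",281,230,zb+.008)
print("wrist sleeve",b,c-[0,.026,0],"post y edge",a)
print("plunger circle pred",circ("wrist3",.6325,.0535,.086,.0245))
```

```text
scene/side: sleeve [0.63254144 0.05461961] post [0.63306422 0.05366075] need [ 0.00052279 -0.00095886]
wrist sleeve [0.63087632 0.05251756 0.2017    ] [0.63090394 0.05199366 0.1617    ] post y edge [0.63212173 0.05454054 0.086     ]
plunger circle pred (np.float64(249.70393048261195), np.float64(317.37113375464867), np.float64(190.5524445430082), np.float64(254.11981263693093))
```

The estimates agree within about 1 mm: x about +1 mm, y about 0. Descending gently onto the post.

```bash
python3 -m creep '[[0.001,0.003,0,0,0,0],[0.001,0.007,0,0,0,0],[0.001,0.011,0,0,0,0],[0.001,0.015,0,0,0,0],[0.001,0.019,0,0,0,0]]'
python3 -m creep '[[0,0.003,0,0,0,0],[0,0.006,0,0,0,0],[0,0.009,0,0,0,0],[0,0.012,0,0,0,0],[0,0.012,0,0,0,0]]'
```

```text
time: 5.2
position: [0.6307, 0.0581, 0.1482]
eef_rot: [-1.568, 0.005, 0.007]
contact_force: [-1.2, 0.6, -2.1]
finger_gap: 0.335
time: 5.7
position: [0.6303, 0.0581, 0.1357]
eef_rot: [-1.568, 0.006, 0.007]
contact_force: [-0.3, -0.3, -2.1]
finger_gap: 0.329
```

The underside is about 16 mm below the post tip with no side force, so it's threaded. Continuing to just above the plunger.

```bash
python3 -m creep '[[0,0.006,0,0,0,0],[0,0.012,0,0,0,0],[0,0.018,0,0,0,0],[0,0.024,0,0,0,0],[0,0.031,0,0,0,0]]'
python3 -m creep '[[0,0.002,0,0,0,0],[0,0.004,0,0,0,0],[0,0.006,0,0,0,0],[0,0.008,0,0,0,0],[0,0.008,0,0,0,0]]'
```

```text
time: 6.2
position: [0.6301, 0.0582, 0.1041]
eef_rot: [-1.568, 0.006, 0.008]
contact_force: [-0.5, 0.6, -2.2]
finger_gap: 0.33
time: 6.7
position: [0.6301, 0.0582, 0.0969]
eef_rot: [-1.568, 0.005, 0.007]
contact_force: [-2.2, -0.4, 3.6]
finger_gap: 0.334
```

Contact: the force changed by about 6 N. Next, press about 8 mm further.

```bash
python3 -m creep '[[0,0.002,0,0,0,0],[0,0.004,0,0,0,0],[0,0.006,0,0,0,0],[0,0.008,0,0,0,0],[0,0.008,0,0,0,0]]'
python3 -m creep '[[0,0,0,0,0,0],[0,0,0,0,0,0],[0,0,0,0,0,0]]'
python3 - <<'E'
from h import *
F=[]
for n in("scene","side","wrist"): snap(n,n+"4");F.append(get_state()["contact_force"])
print(np.mean(F,0),get_state()["position"])
a=np.load("pics/scene4.npy");b=np.load("pics/side4.npy")
f=lambda im,x,y:cv2.resize(im[y:y+60,x:x+40],(400,600),interpolation=cv2.INTER_CUBIC)
cv2.imwrite("pics/comp4.png",np.hstack([f(a,282,165),f(b,265,160)]))
E
```

```text
time: 7.2
position: [0.6301, 0.0582, 0.0897]
eef_rot: [-1.568, 0.005, 0.007]
contact_force: [-2.7, -0.5, 8.1]
finger_gap: 0.333
time: 7.5
position: [0.6301, 0.0582, 0.0908]
eef_rot: [-1.568, 0.004, 0.006]
contact_force: [-3.4, -0.3, 7.6]
finger_gap: 0.332
[-3.71404245 -0.38023854  8.06367984] [0.6301045  0.05823553 0.09078899]
```

View pics/comp4.png

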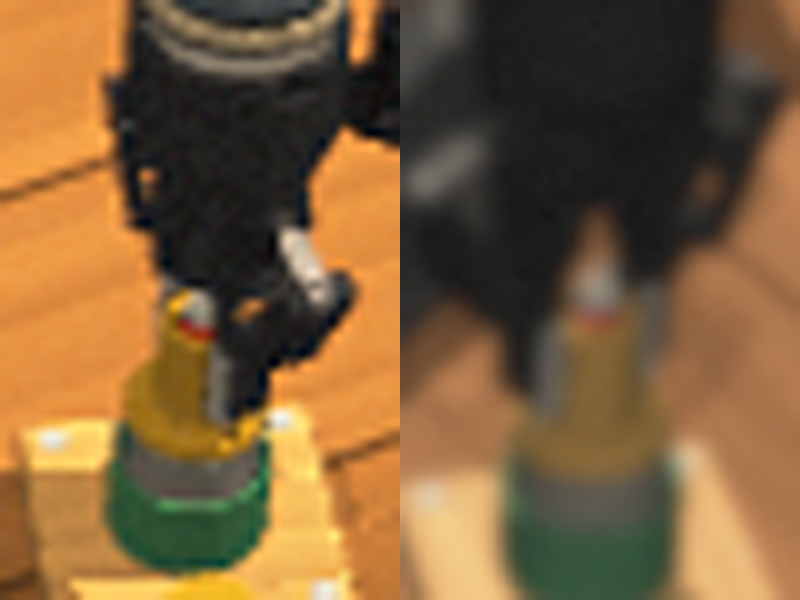

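View pics/wrist4.png

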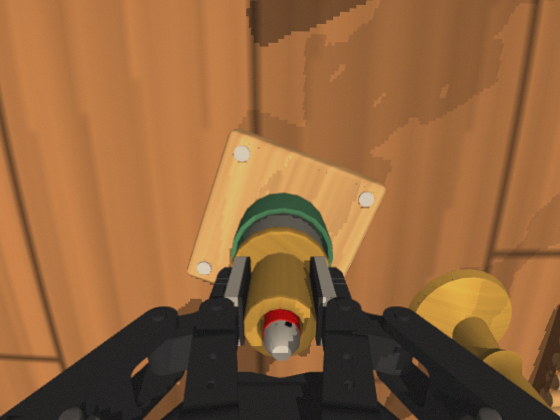

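The crops and wrist view show the sleeve threaded on the post, flange on the plunger. The post tip and the upper part of the red band show above the rim, at about (282,325) in the wrist view. Two estimates agree on the press: about 10.3 N gives about 9.7 mm, and the height gives about 9 mm. Checking it's steady, then handing in.

```bash
python3 -m creep '[[0,0,0,0,0,0],[0,0,0,0,0,0],[0,0,0,0,0,0],[0,0,0,0,0,0]]'
python3 - <<'E'
from h import *
s=get_state();print(s["position"],s["contact_force"],abs(s["joint_velocities"]).max());
if 6<s["contact_force"][2]<11: print(job_done())
E
```

```text
time: 8.05
position: [0.6301, 0.0582, 0.0918]
eef_rot: [-1.568, 0.004, 0.006]
contact_force: [-3.4, -0.5, 6.8]
finger_gap: 0.331
[0.63009461 0.05821995 0.09179614] [-3.37691377 -0.52539898  6.78356657] 0.003196137407093278
the job is handed in; nothing more can be done
None
```

The brass sleeve is on the post, flange down on the plunger. I pressed it into the red band and handed in at about 8 s, with the gripper still holding it. No verdict was reported.

- **Threading:** no noticeable force showed as the sleeve passed the post tip. The last pictures, taken about 0.4 s before the hand-in, show it upright on the post with the upper part of the red band above its rim.
- **Press at the hand-in:** the wrist read 6.8 N upward, against about −2.3 N with the sleeve hanging free. That is about 9 N on the plunger, or about 7 to 8 mm down. The tool height gives about 8 mm. The limits are 6 to 16 mm and 7 to 16 N.
- **Drift:** the last holding call let the tool rise about 1 mm, because each call starts from the measured pose. The press therefore fell from about 10.3 N and 9 to 10 mm, and is now nearer the lower limit than the middle. I did not press again or take another picture after that. The joints were almost still (0.003 rad/s at most).
- **Side force:** about 3.4 N remains sideways, probably from the sleeve leaning lightly on the post. It makes the force reading slightly uncertain.
- **Alignment:** the camera views disagreed by about 2 mm on the sleeve's y offset before threading. I took the middle, and it fitted.
- **Other objects:** nothing else was touched as far as I saw, but I did not measure the other things again at the end.

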